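# Stack the stationery boxes and the tape rolls

### The job

Tidy the stationery on the cupboard top. Stack the three red boxes squarely on one another in the wooden tray, long sides along the tray, lids up: the largest at the bottom, the medium one on it and the smallest on top; and thread the two tape rolls onto the stand's spindle, the large roll at the bottom and the small one on it, lying flat. Leave the mug, the stapler and the jar where they are.

Things in the scene. Friction and masses are not known exactly. Their poses are not given: they have to be found in the camera images.
- large_box: Loose closed card box, red with white panels on the lid and long sides, the largest: 150 long (its x) by 64 wide (its y) by 46 high (z). Origin at the centre of its underside; lies flat, lid up. About 280 g. All three boxes look alike but for size. Sizes in mm.
- medium_box: Loose closed card box, red with white panels on the lid and long sides, the medium one: 104 long (its x) by 60 wide (its y) by 34 high (z). Origin at the centre of its underside; lies flat, lid up. About 200 g. All three boxes look alike but for size. Sizes in mm.
- small_box: Loose closed card box, red with white panels on the lid and long sides, the smallest: 66 long (its x) by 48 wide (its y) by 24 high (z). Origin at the centre of its underside; lies flat, lid up. About 120 g. All three boxes look alike but for size. Sizes in mm.
- large_roll: Loose brown tape roll lying flat, the large one: a rigid ring of outer diameter 66, hole diameter 38 right through, 25 high. Origin on its axis at its underside, z up. About 70 g. Sizes in mm.
- small_roll: Loose brown tape roll lying flat, the small one: a rigid ring of outer diameter 50, hole diameter 38 right through, 18 high. Origin on its axis at its underside, z up. About 30 g. Sizes in mm.
- tray: Fixed shallow wooden tray, outside 186 (its x) by 100 (its y), inside 174 by 88. Origin at the centre of its underside on the work surface; its floor is 6 above the origin, its rim (6 thick) reaches 16 above the origin. z up. It cannot move. Sizes in mm.
- stand: Fixed stand: round wooden base of diameter 90, 10 thick, with one upright steel spindle of diameter 16 at its centre, whose rounded tip is 70 above the work surface. Origin at the centre of the underside of the base, z up. It cannot move. Sizes in mm.
- mug: White mug, 76 across without its handle, 90 high; origin at the centre of its underside. Loose bystander, to be left where it is. Sizes in mm.
- stapler: Black and steel stapler, 130 long (x) by 36 wide, about 55 high; origin at the centre of its underside. Loose bystander, to be left where it is. Sizes in mm.
- jar: Small glass jar with black cap, diameter 56, 60 high; origin at the centre of its underside. Loose bystander, to be left where it is. Sizes in mm.
There are look-alikes about, which are no part of the job. Leave any purple look-alike of the medium_box alone.

How it is judged:
By the outcome, as a careful person would: the job done as asked, in the order asked, and still so for the second after the job is handed in, with the robot touching nothing.
It also fails if it takes over 128 s, if anything falls off the work surface, if the arm or the gripper's body presses on something with over 40 N, if the wrist force passes 120 N, or if a joint passes its speed limit or range.

### The arm

A 6-joint arm with a two-finger parallel gripper is mounted at the origin on the work surface. World frame = base frame: x ahead of the robot, y to its left, z up, the work surface at z = 0. Lengths are in m, angles in rad, forces in N, time in s.
With the tool pointing down it reaches from about 0.35 to 0.8 m from the base axis. Payload 7.3 kg.
Tool frame: the origin (TCP) lies midway between the tips of the shut fingers; the grasp point (between the pads) lies 19 mm behind it; z points along the fingers, y is the line along which they close (so a half turn about z gives the same grasp; the last joint's range is limited). The gripper opens to 85 mm and grips with 20 to 120 N. Pads are 22 mm wide; open, the fingers measure 114 mm over their backs; the gripper's body (76 mm by 85 mm) begins 54 mm behind the grasp point. The pads swing forward as they close: fully open they stand 13 mm farther back than shut.
Start: joints at [-1.354, 0.342, 1.524, -0, 1.275, -0.146], TCP at [0.186, -0.491, 0.231] pointing down, gripper open.
Joint ranges: [-2.53, 2.53], [-0.77, 2.02], [0.04, 2.7], [-1, 4.14], [0.28, 2.66], [-3.11, 3.11]. Speed limits (rad/s): [2.57, 2.57, 3.14, 3.14, 3.14, 3.14].

### API

Orientations are given as a unit quaternion [w, x, y, z].
In Python, from station import * gives the robot as it stands.
- The arm moves only by the tool play_rows, never from a script. Its argument "moves" is one flat list of numbers, 7 for each row, row after row: the turn, a rotation vector about the tool's x, y, z in rad, then the shift along the tool's x, y, z in cm, then the finger opening in cm, from 0 to 8.54. In form: [wx, wy, wz, dx, dy, dz, fingers, wx, wy, wz, dx, dy, dz, fingers, ...]. A call has 1 to 20 rows; each row is the pose to reach, as a shift and turn from the pose commanded when the call began, along the tool's axes at that moment; what a row does not reach only later rows make up. A row lasts 1/10 s, in which the tool goes at most 50 mm and 8.59 degrees, less where a joint would pass 70% of its speed; a pose out of reach is approached as far as the arm can. A call with a gripper value outside its range is refused whole. The fingers move at their own pace and stop on an object; "grip_force" is the grip in N (left out, the last holds). Time passes only in rows, so rows that repeat a pose let the fingers close. It gives the time, the measured TCP pose, the force, the opening and the grip force at its end, in the units of the state.
- state(): the state, without advancing time (a new reading comes with each control period).
- get_image(name): name is "scene" or "top" or "wrist"; returns a dict with "img" (400x640x3 uint8, red, green, blue), "intrinsics" (3x3 intrinsics, pixels), "world_to_cam" (4x4, takes a point from world to camera coordinates). Camera axes: x right, y down, z forward; pixel columns grow to the right and rows downward; lengths in m; the calibration is good to about 2 mm. A picture is of the moment at which its call begins. There is no depth.
- finish_job(): hands the job in; it is judged then, once.
Trained networks look in the newest picture that a camera, given by its name, has taken for a name from the list of things; names that differ only in an ending like _2 or _b are one class to them, and where a whole thing is asked for, a point or a joint stands for the part that bears it (a point fixed in the world has none). Each returns a list of dicts, best first, with "p" (0 to 1); they miss things now and then, are a little off and sometimes report something else, mostly with a low value. They report only what shows in the picture. A call takes as long as a camera call. They do not tell look-alikes from the thing itself.
- look_for(camera, query): "centre" ([x, y, z] in m, in the coordinates of the camera as it stood for that picture, good to about 4 mm: the middle of the surface that is visible of it).
- trace(camera, query): "region" (400x640 bool, what is visible of it).
- landmark_of(camera, query): "centre" ([x, y, z] in m, in the coordinates of the camera as it stood for that picture, good to about 4 mm: a listed point, or the origin of a listed thing).
The state is a dict: "time": time; "joint_pos": joint angles; "qd": joint speeds; "tau": joint torques, N m; "eef_pos": TCP position; "ee_rot": TCP orientation; "contact_force": force on the tool from outside, world axes, zero at the start; "torque": the same for the moment, N m; "gripper_width": opening from 0.0 (shut) to 1.0 (fully open); "grasp_force": force on a finger pad.
Only numpy, scipy, OpenCV 4.12 (cv2) and the standard library are available. Lean on these libraries where they do the work, as an engineer would, in place of code of your own. Each camera call takes 0.05 s, during which the arm holds its last target. There are 200 camera calls.

## Working session

There is one attempt and no reset: what is moved stays moved. The work goes in short steps, Python scripts to look and compute and a tool call to move; the robot and the scene stay as the last step left them, time stands still between calls to the robot, and variables do not carry over. Pictures are saved under pics/ and viewed, at most 14 in all, crops included, and the job is handed in when it is done.

Besides the shell and the picture viewer there is one more tool, called as a command line: name --argument value ..., lists and objects as JSON in quotes. play_rows: Moves the arm, as the interface text tells. Its arguments: {"type":"object","properties":{"moves":{"type":"array","items":{"type":"number"}},"grip_force":{"type":"number"}},"required":["moves"]}

```bash
mkdir -p pics
cat > h.py <<'E'
from station import *
import numpy as np, cv2
names=["large_box","medium_box","small_box","large_roll","small_roll","tray","stand","mug","stapler","jar"]
def proj(im,P):
    W=im["world_to_cam"];K=im["intrinsics"];p=W[:3,:3]@np.array(P)+W[:3,3];p=K@p;return p[:2]/p[2]
def ray(im,uv,z):
    W=np.array(im["world_to_cam"]);K=np.array(im["intrinsics"]);R=W[:3,:3];c=-R.T@W[:3,3]
    d=R.T@np.linalg.inv(K)@np.array([uv[0],uv[1],1.]);return c+d*(z-c[2])/d[2]
def toW(im,p):
    W=np.array(im["world_to_cam"]);return W[:3,:3].T@(np.array(p)-W[:3,3])
E
python3 - <<'E'
from h import *
for c in ["scene","top"]:
    im=get_image(c);cv2.imwrite(f"pics/{c}0.png",im["img"][:,:,::-1])
    W=np.array(im["world_to_cam"]);print(c,(-W[:3,:3].T@W[:3,3]).round(3))
    for n in names:
        for q,f in (("o",landmark_of),("s",look_for)):
            print(n,q,[(round(r["p"],2),toW(im,r["centre"]).round(3).tolist(),proj(im,toW(im,r["centre"])).round().tolist()) for r in f(c,n)[:4]])
print(state())
E
```

```text
scene [ 1.335 -0.561  0.978]
large_box o [(0.79, [0.426, -0.337, -0.002], [198.0, 237.0]), (0.28, [0.415, 0.335, -0.0], [367.0, 157.0])]
large_box s [(0.95, [0.448, -0.343, 0.044], [196.0, 232.0])]
medium_box o [(0.8, [0.277, 0.435, -0.003], [364.0, 131.0]), (0.66, [0.417, 0.339, 0.001], [368.0, 157.0]), (0.64, [0.456, 0.48, 0.0], [404.0, 149.0])]
medium_box s [(0.97, [0.429, 0.323, 0.035], [368.0, 152.0]), (0.86, [0.472, 0.464, 0.03], [404.0, 146.0]), (0.82, [0.329, 0.145, 0.034], [312.0, 156.0]), (0.58, [0.292, 0.422, 0.033], [365.0, 126.0])]
small_box o [(0.85, [0.607, -0.363, -0.002], [216.0, 282.0]), (0.42, [0.682, -0.002, 0.001], [338.0, 241.0])]
small_box s [(0.6, [0.619, -0.365, 0.019], [217.0, 280.0])]
large_roll o [(0.71, [0.616, 0.354, 0.003], [409.0, 184.0])]
large_roll s [(0.86, [0.623, 0.348, 0.02], [410.0, 182.0]), (0.46, [0.484, -0.175, 0.013], [254.0, 223.0])]
small_roll o [(0.49, [0.683, 0.002, -0.002], [340.0, 241.0]), (0.16, [0.764, 0.209, 0.002], [409.0, 228.0])]
small_roll s [(0.6, [0.687, -0.004, 0.014], [339.0, 240.0])]
tray o [(0.77, [0.504, 0.159, -0.005], [
[... 2392 characters left out ...]
t_pos': array([-1.35401928e+00,  3.42025890e-01,  1.52412258e+00, -8.61640118e-06,
        1.27542418e+00, -1.45991101e-01]), 'qd': array([-4.93624011e-05, -3.28873002e-04,  1.33812204e-03,  3.07667218e-04,
        1.25324621e-03,  8.72002476e-04]), 'tau': array([ 9.78483731e-04, -4.33559060e+01, -2.46269935e+01, -1.05044714e-04,
        2.62560743e-04,  3.37534595e-05]), 'eef_pos': array([ 0.1863262 , -0.49082376,  0.23130017]), 'ee_rot': array([ 1.01415307e-05,  9.83594734e-01,  1.80392350e-01, -3.76513564e-06]), 'contact_force': array([-0.21303476, -0.39202945, -0.05302487]), 'torque': array([ 0.04471051, -0.00017711,  0.01165877]), 'grasp_force': 0.0, 'gripper_width': 1.0009381529979968}
```

Run:
```python
import cv2
t=cv2.imread("pics/top0.png")
cv2.imwrite("pics/topc.png",cv2.resize(t[100:340,150:490],None,fx=2.35,fy=2.35,interpolation=cv2.INTER_CUBIC))
s=cv2.imread("pics/scene0.png")
cv2.imwrite("pics/scenec.png",cv2.resize(s[90:320,150:450],None,fx=2.6,fy=2.6,interpolation=cv2.INTER_CUBIC))
```

```text
(no output)
```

View pics/topc.png

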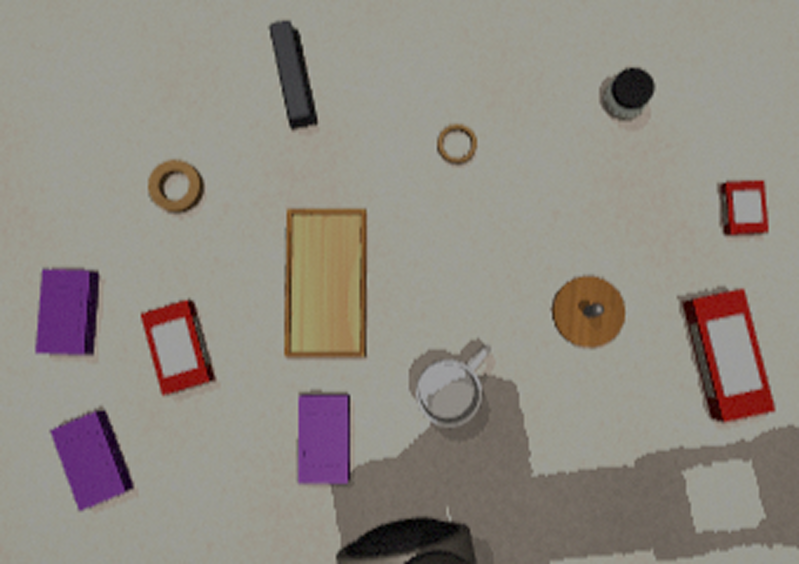

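View pics/scenec.png

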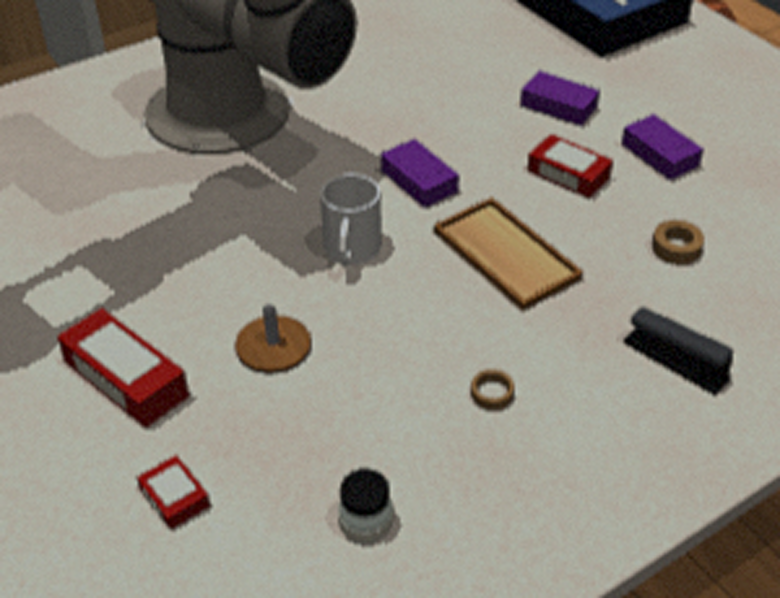

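Candidates for the medium box in the top view: purple at (190,294), (288,286) and (182,231), and red with a white panel at (228,248). Only the red one fits the description, and the enlarged crop confirms it. The large box is at about (457,251), the small box (466,189), the rolls (226,179) and (344,161), the tray (289,220) and the stand (399,233). Next I fit the poses by silhouette in both views.

```bash
cat >> h.py <<'E'
from scipy.optimize import minimize
from scipy.spatial import ConvexHull
def box(l,w,h): return np.array([[a*l/2,b*w/2,c*h] for a in(-1,1) for b in(-1,1) for c in(0,1)])
def cyl(d,h): 
    t=np.linspace(0,2*np.pi,60); return np.array([[d/2*np.cos(a),d/2*np.sin(a),z] for a in t for z in(0,h)])
M={"large_box":box(.15,.064,.046),"medium_box":box(.104,.06,.034),"small_box":box(.066,.048,.024),
"large_roll":cyl(.066,.025),"small_roll":cyl(.05,.018),"tray":box(.186,.1,.016),"stand":cyl(.09,.010)}
def mask(im,n,uv,r=45):
    hsv=cv2.cvtColor(im["img"],cv2.COLOR_RGB2HSV).astype(int);H,S,V=hsv[...,0],hsv[...,1],hsv[...,2]
    m=((H<6)|(H>172))&(S>130)&(V>40) if "box" in n else (H>=7)&(H<30)&(S>80)&(V>35)
    z=np.zeros(m.shape,np.uint8);z[max(0,int(uv[1]-r)):int(uv[1]+r),max(0,int(uv[0]-r)):int(uv[0]+r)]=1
    m=m.astype(np.uint8)*z
    k,lab,st,_=cv2.connectedComponentsWithStats(m,connectivity=8)
    i=1+np.argmax(st[1:,4]); return lab==i
def hull(P,sc,off,shape):
    q=(P+0.5-off)*sc; h=cv2.convexHull(q.astype(np.float32)); o=np.zeros(shape,np.uint8)
    cv2.fillConvexPoly(o,np.round((h-.5)*16).astype(np.int32),1,shift=4); return o
def fit(ims,n,x0,z=0,r=45,yaw=True,masks=None):
    sc=8; D=[]
    for j,im in enumerate(ims):
        m=masks[j] if masks else mask(im,n,proj(im,[x0[0],x0[1],z]),r)
        ys,xs=np.nonzero(m); 
        # hull of pixel squares
        off=np.array([xs.min()-12,ys.min()-12]); sh=((ys.max()-ys.min()+25)*sc,(xs.max()-xs.min()+25)*sc)
        c=np.concatenate([np.stack([xs+a,ys+b],1) for a in(.1,.9) for b in(.1,.9)])-.5
        D.append((im,hull(c,sc,off,sh),off,sh))
    def cost(p):
        a=p[2] if yaw else 0; c,s=np.cos(a),np.sin(a)
        P=M[n]@np.array([[c,s,0],[-s,c,0],[0,0,1]])+[p[0],p[1],z]; e=0
        for im,t,off,sh in D:
            W=np.array(im["world_to_cam"]);q=(P@W[:3,:3].T+W[:3,3])@np.array(im["intrinsics"]).T
            g=hull(q[:,:2]/q[:,2:],sc,off,sh); e+=(g^t).sum()/t.sum()
        return e
    best=None
    for a in (np.linspace(0,np.pi,9)[:-1] if (yaw and len(x0)<3) else [x0[2] if len(x0)>2 else 0]):
        s0=np.array([x0[0],x0[1],a]); sim=np.array([s0,s0+[.006,0,0],s0+[0,.006,0],s0+[0,0,.25]])
        rr=minimize(cost,s0,method="Nelder-Mead",options=dict(initial_simplex=sim,xatol=1e-4,fatol=1e-4,maxiter=150))
        if best is None or rr.fun<best.fun: best=rr
    return best.x,best.fun
E
python3 - <<'E'
from h import *
ims=[get_image("scene"),get_image("top")]
G={"large_box":(.422,-.335),"medium_box":(.416,.333),"small_box":(.606,-.363),"large_roll":(.62,.351),"small_roll":(.684,-.002),"tray":(.504,.158),"stand":(.474,-.171)}
for n,g in G.items():
    y="roll" not in n and n!="stand"
    for I in ([ims[0]],[ims[1]],ims):
        x,f=fit(I,n,g,yaw=y); print(n,x[:2].round(4),round(np.degrees(x[2])%180,1),round(f,3))
# heights: top-centre triangulation check of networks done above
im=get_image("wrist");cv2.imwrite("pics/w0.png",im["img"][:,:,::-1]);W=np.array(im["world_to_cam"]);print((-W[:3,:3].T@W[:3,3]).round(3),W[:3,:3].round(3),im["intrinsics"])
E
```

```text
large_box [ 0.4246 -0.3348] 12.5 0.03
large_box [ 0.4248 -0.3373] 13.3 0.019
large_box [ 0.4247 -0.3367] 13.0 0.088
medium_box [0.4141 0.3403] 20.1 0.094
medium_box [0.4172 0.3364] 18.2 0.016
medium_box [0.417  0.3366] 18.2 0.147
small_box [ 0.61  -0.369] 9.5 1.0
small_box [ 0.606 -0.363] 0.0 1.0
small_box [ 0.61  -0.369] 9.5 2.0
large_roll [0.6182 0.3554] 173.7 0.102
large_roll [0.6198 0.3511] 178.1 0.053
large_roll [0.6202 0.3519] 179.9 0.169
small_roll [ 0.684 -0.002] 0.0 1.0
small_roll [ 0.684 -0.002] 0.0 1.0
small_roll [ 0.684 -0.002] 0.0 2.0
tray [0.5022 0.1606] 1.2 0.017
tray [0.5024 0.1571] 1.6 0.014
tray [0.5022 0.1577] 1.3 0.071
stand [ 0.4723 -0.1687] 6.7 0.098
stand [ 0.4739 -0.1717] 8.3 0.02
stand [ 0.4737 -0.1713] 9.1 0.129
[ 0.254 -0.466  0.376] [[ 0.355 -0.935  0.   ]
 [-0.896 -0.34   0.285]
 [-0.266 -0.102 -0.958]] [[332.71255497   0.         324.90250127]
 [  0.         332.71255497 204.17080353]
 [  0.           0.           1.        ]]
```

```bash
cat >> h.py <<'E'
def go(*tg):
    s=state();w,x,y,z=s["ee_rot"];yaw=2*np.arctan2(y,x);p=s["eef_pos"]
    print("t",round(s["time"],2),"pos",p.round(4),"yaw",round(np.degrees(yaw),2),"tilt",round(float(np.hypot(w,z)),4),"w",round(s["gripper_width"],3),"gf",round(s["grasp_force"],1))
    for q in tg:
        d=np.array(q[:3])-p;a=np.radians(q[3]);dw=(yaw-a+np.pi/2)%np.pi-np.pi/2
        if len(q)>4: dw=(yaw-a+np.pi)%(2*np.pi)-np.pi
        c,s_=np.cos(yaw),np.sin(yaw)
        print(q[:4],"-> wz %.4f  d(cm) %.2f %.2f %.2f"%(dw,100*(c*d[0]+s_*d[1]),100*(s_*d[0]-c*d[1]),-100*d[2]))
E
python3 - <<'E'
from h import *
ims=[get_image("scene"),get_image("top")]
for n,g,r in (("small_box",(.606,-.363),24),("small_roll",(.684,-.002),24)):
    for I in ([ims[0]],[ims[1]],ims):
        x,f=fit(I,n,g,yaw="box" in n,r=r); print(n,x[:2].round(4),round(np.degrees(x[2])%180,1),round(f,3))
go((.4247,-.3367,.2,13))
E
```

```text
small_box [ 0.6075 -0.3616] 0.9 0.079
small_box [ 0.6074 -0.3652] 5.0 0.067
small_box [ 0.6072 -0.3638] 4.6 0.22
small_roll [ 0.6813 -0.    ] 11.7 0.129
small_roll [ 0.6829 -0.004 ] 5.1 0.052
small_roll [ 0.683  -0.0035] 2.8 0.223
t 2.35 pos [ 0.1863 -0.4908  0.2313] yaw 20.79 tilt 0.0 w 0.999 gf 0.0
(0.4247, -0.3367, 0.2, 13) -> wz 0.1359  d(cm) 27.76 -5.95 3.13
```

play_rows --moves '[0,0,0.136,10,-2,1,8.5,0,0,0.136,20,-4.3,2,8.5,0,0,0.136,27.8,-5.95,3.1,8.5,0,0,0.136,27.8,-5.95,3.1,8.5,0,0,0.136,27.8,-5.95,3.1,8.5,0,0,0.136,27.8,-5.95,3.1,8.5,0,0,0.136,27.8,-5.95,3.1,8.5,0,0,0.136,27.8,-5.95,3.1,8.5,0,0,0.136,27.8,-5.95,3.1,8.5,0,0,0.136,27.8,-5.95,3.1,8.5,0,0,0.136,27.8,-5.95,3.1,8.5,0,0,0.136,27.8,-5.95,3.1,8.5]'

```text
time: 3.55
eef_pos: [0.4246, -0.3372, 0.2005]
ee_rot: [0.0, 0.994, 0.112, 0.0]
contact_force: [-1.2, -0.1, -0.1]
gripper_width: 0.993
grasp_force: 0.0
```

Run:
```python
from h import *
im=get_image("wrist");cv2.imwrite("pics/w1.png",im["img"][:,:,::-1])
x,f=fit([im],"large_box",(.4247,-.3367,.227),r=200);print(x,np.degrees(x[2]),f)
go((.4247,-.3367,.02,13),(x[0],x[1],.02,np.degrees(x[2])))
```

```text
[ 0.4232256  -0.33677726  0.23637202] 13.54311924186294 0.012298102578459324
t 3.6 pos [ 0.4247 -0.337   0.2004] yaw 12.93 tilt 0.0001 w 0.997 gf 0.0
(0.4247, -0.3367, 0.02, 13) -> wz -0.0012  d(cm) 0.01 -0.03 18.04
(np.float64(0.42322559848462227), np.float64(-0.3367772644572794), 0.02, np.float64(13.54311924186294)) -> wz -0.0107  d(cm) -0.14 -0.06 18.04
```

View pics/w1.png

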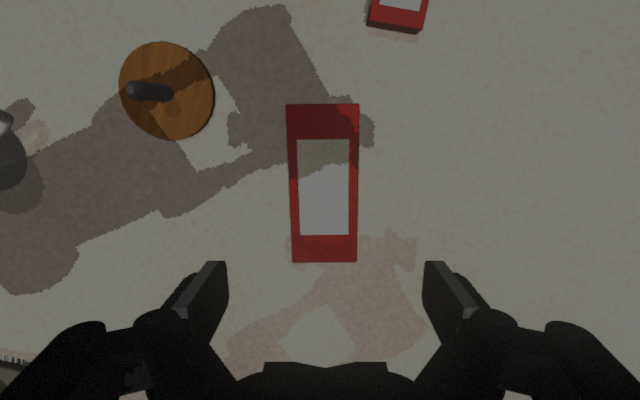

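The wrist view shows the large box at (322,183) with its long side along the tool x axis, and nothing in the fingers' way. I go down and grasp it.

play_rows --moves '[0,0,-0.009,-0.09,-0.04,5,8.5,0,0,-0.009,-0.09,-0.04,10,8.5,0,0,-0.009,-0.09,-0.04,14,8.5,0,0,-0.009,-0.09,-0.04,17,8.5,0,0,-0.009,-0.09,-0.04,18.6,8.5,0,0,-0.009,-0.09,-0.04,18.6,8.5,0,0,-0.009,-0.09,-0.04,18.6,8.5,0,0,-0.009,-0.09,-0.04,18.6,5,0,0,-0.009,-0.09,-0.04,18.6,5,0,0,-0.009,-0.09,-0.04,18.6,5,0,0,-0.009,-0.09,-0.04,18.6,5,0,0,-0.009,-0.09,-0.04,18.6,5,0,0,-0.009,-0.09,-0.04,18.6,5,0,0,-0.009,-0.09,-0.04,18.6,5,0,0,-0.009,-0.09,-0.04,18.6,5,0,0,-0.009,-0.09,-0.04,18.6,5]' --grip_force 40

```text
time: 5.2
eef_pos: [0.4248, -0.337, 0.0159]
ee_rot: [0.001, 0.993, 0.118, 0.001]
contact_force: [-0.5, 0.6, 6.1]
gripper_width: 0.739
grasp_force: 45.7
```

Run:
```python
from h import *
go((.4247,-.3367,.16,13),(.5024,.1575,.16,1.3,1))
```

```text
t 5.2 pos [ 0.4248 -0.337   0.0159] yaw 13.51 tilt 0.0014 w 0.739 gf 45.7
(0.4247, -0.3367, 0.16, 13) -> wz 0.0089  d(cm) -0.00 -0.04 -14.41
(0.5024, 0.1575, 0.16, 1.3) -> wz 0.2131  d(cm) 19.10 -46.27 -14.41
```

play_rows --moves '[0,0,0,0,0,-2,5,0,0,0,0,0,-6,5,0,0,0,0,0,-10,5,0,0,0,0,0,-14.5,5,0,0,0.05,2,-4.6,-14.5,5,0,0,0.1,4,-9.2,-14.5,5,0,0,0.15,6,-13.8,-14.5,5,0,0,0.2,8,-18.4,-14.5,5,0,0,0.213,10,-23,-14.5,5,0,0,0.213,12,-27.6,-14.5,5,0,0,0.213,14,-32.2,-14.5,5,0,0,0.213,16,-38,-14.5,5,0,0,0.213,18,-43,-14.5,5,0,0,0.213,19.1,-46.3,-14.5,5,0,0,0.213,19.1,-46.3,-14.5,5,0,0,0.213,19.1,-46.3,-14.5,5,0,0,0.213,19.1,-46.3,-14.5,5,0,0,0.213,19.1,-46.3,-14.5,5]'

```text
time: 7.0
eef_pos: [0.5017, 0.1571, 0.1593]
ee_rot: [0.0, 1.0, 0.01, -0.0]
contact_force: [0.3, 0.8, -1.9]
gripper_width: 0.742
grasp_force: 45.9
```

Run:
```python
from h import *
im=get_image("wrist");cv2.imwrite("pics/w2.png",im["img"][:,:,::-1])
go((.5024,.1575,.021,1.3,1))
```

```text
t 7.05 pos [0.5018 0.1571 0.1594] yaw 1.19 tilt 0.0001 w 0.741 gf 45.9
(0.5024, 0.1575, 0.021, 1.3) -> wz -0.0020  d(cm) 0.06 -0.04 13.84
```

View pics/w2.png

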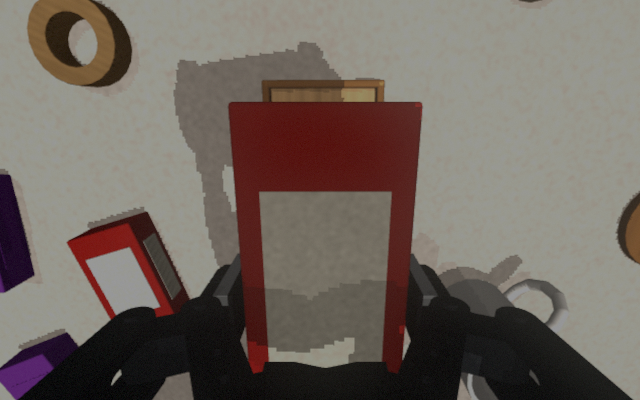

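play_rows --moves '[0,0,-0.002,0.15,-0.04,4,5,0,0,-0.002,0.15,-0.04,8,5,0,0,-0.002,0.15,-0.04,11,5,0,0,-0.002,0.15,-0.04,12.8,5,0,0,-0.002,0.15,-0.04,13.4,5,0,0,-0.002,0.15,-0.04,13.7,5,0,0,-0.002,0.15,-0.04,13.7,5,0,0,-0.002,0.15,-0.04,13.7,8.5,0,0,-0.002,0.15,-0.04,13.7,8.5,0,0,-0.002,0.15,-0.04,13.7,8.5,0,0,-0.002,0.15,-0.04,13.7,8.5,0,0,-0.002,0.15,-0.04,12,8.5,0,0,-0.002,0.15,-0.04,8,8.5,0,0,-0.002,0.15,-0.04,3,8.5,0,0,-0.002,0.15,-0.04,-2,8.5,0,0,-0.002,0.15,-0.04,-6,8.5,0,0,-0.002,0.15,-0.04,-6,8.5,0,0,-0.002,0.15,-0.04,-6,8.5,0,0,-0.002,0.15,-0.04,-6,8.5]'

```text
time: 8.95
eef_pos: [0.5024, 0.1588, 0.218]
ee_rot: [0.0, 1.0, 0.012, -0.001]
contact_force: [-0.4, 0.6, -0.8]
gripper_width: 0.995
grasp_force: 0.0
```

Run:
```python
from h import *
im=get_image("wrist");cv2.imwrite("pics/w3.png",im["img"][:,:,::-1])
x,f=fit([im],"large_box",(.5024,.1575,.02),z=.006,r=110);print("box",x,np.degrees(x[2]),f)
go((.417,.3366,.22,18.2))
```

```text
box [0.50261898 0.15763333 0.0236704 ] 1.3562138587112145 0.0021064948498688905
t 9.0 pos [0.5024 0.1587 0.2177] yaw 1.42 tilt 0.0015 w 0.996 gf 0.0
(0.417, 0.3366, 0.22, 18.2) -> wz -0.2928  d(cm) -8.09 -17.99 -0.23
```

View pics/w3.png

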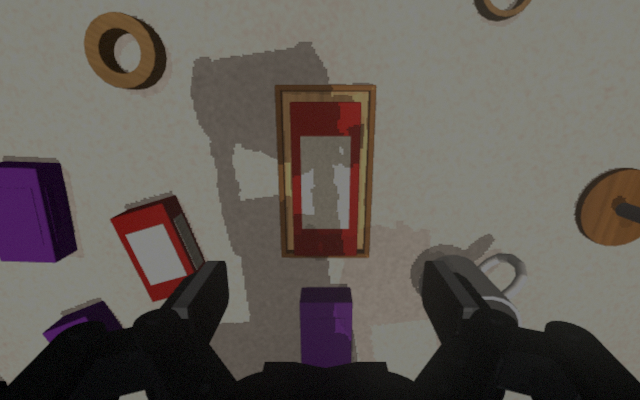

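The large box lies in the tray with an even margin all round (pixels 288–362, 102–255). Medium box next.

play_rows --moves '[0,0,-0.1,-2,-4.5,-0.2,8.5,0,0,-0.2,-4,-9,-0.2,8.5,0,0,-0.293,-6,-13.5,-0.2,8.5,0,0,-0.293,-8.1,-18,-0.2,8.5,0,0,-0.293,-8.1,-18,-0.2,8.5,0,0,-0.293,-8.1,-18,-0.2,8.5,0,0,-0.293,-8.1,-18,-0.2,8.5,0,0,-0.293,-8.1,-18,-0.2,8.5,0,0,-0.293,-8.1,-18,-0.2,8.5]'

```text
time: 9.9
eef_pos: [0.4185, 0.3357, 0.2211]
ee_rot: [0.0, 0.988, 0.157, -0.0]
contact_force: [1.0, -0.2, -0.3]
gripper_width: 0.996
grasp_force: 0.0
```

Run:
```python
from h import *
im=get_image("wrist");cv2.imwrite("pics/w4.png",im["img"][:,:,::-1])
x,f=fit([im],"medium_box",(.417,.3366,.31),r=80);print("box",x,np.degrees(x[2]),f)
go((x[0],x[1],.006,np.degrees(x[2])))
```

```text
box [0.41538814 0.33632273 0.32243751] 18.474308497520877 0.023598508176745636
t 9.95 pos [0.4184 0.3359 0.2212] yaw 18.1 tilt 0.0001 w 0.995 gf 0.0
(np.float64(0.41538814174405514), np.float64(0.3363227312014086), 0.006, np.float64(18.474308497520877)) -> wz -0.0066  d(cm) -0.27 -0.14 21.52
```

play_rows --moves '[0,0,-0.007,-0.25,-0.14,5,8.5,0,0,-0.007,-0.25,-0.14,10,8.5,0,0,-0.007,-0.25,-0.14,14,8.5,0,0,-0.007,-0.25,-0.14,18,8.5,0,0,-0.007,-0.25,-0.14,20.5,8.5,0,0,-0.007,-0.25,-0.14,21.5,8.5,0,0,-0.007,-0.25,-0.14,21.5,8.5,0,0,-0.007,-0.25,-0.14,21.5,8.5]'

```text
time: 10.75
eef_pos: [0.416, 0.3376, 0.0074]
ee_rot: [-0.0, 0.987, 0.161, 0.001]
contact_force: [0.6, -0.1, 1.2]
gripper_width: 0.997
grasp_force: 0.0
```

Run:
```python
from h import *
go((.4157,.3363,.006,18.5))
```

```text
t 10.75 pos [0.416  0.3376 0.0074] yaw 18.58 tilt 0.001 w 0.997 gf 0.0
(0.4157, 0.3363, 0.006, 18.5) -> wz 0.0014  d(cm) -0.07 0.12 0.14
```

play_rows --moves '[0,0,0,0,0.1,0,5,0,0,0,0,0.1,0,5,0,0,0,0,0.1,0,5,0,0,0,0,0.1,0,5,0,0,0,0,0.1,0,5,0,0,0,0,0.1,0,5,0,0,0,0,0.1,0,5,0,0,0,0,0.1,0,5,0,0,0,0,0.1,0,5]' --grip_force 35

```text
time: 11.65
eef_pos: [0.4162, 0.3368, 0.0078]
ee_rot: [-0.0, 0.987, 0.162, 0.001]
contact_force: [-0.3, -2.1, 7.3]
gripper_width: 0.691
grasp_force: 38.1
```

Run:
```python
from h import *
go((.5026,.1576,.18,1.36,1))
```

```text
t 11.65 pos [0.4162 0.3368 0.0078] yaw 18.61 tilt 0.0014 w 0.691 gf 38.1
(0.5026, 0.1576, 0.18, 1.36) -> wz 0.3011  d(cm) 2.47 19.74 -17.22
```

play_rows --moves '[0,0,0,0,0,-2,5,0,0,0,0,0,-6,5,0,0,0,0,0,-11,5,0,0,0,0,0,-15,5,0,0,0,0,0,-17.2,5,0,0,0.1,0.6,5,-17.2,5,0,0,0.2,1.2,10,-17.2,5,0,0,0.3,1.8,15,-17.2,5,0,0,0.301,2.5,19.7,-17.2,5,0,0,0.301,2.5,19.7,-17.2,5,0,0,0.301,2.5,19.7,-17.2,5,0,0,0.301,2.5,19.7,-17.2,5,0,0,0.301,2.5,19.7,-17.2,5,0,0,0.301,2.5,19.7,-17.2,5]'

```text
time: 13.05
eef_pos: [0.5013, 0.1589, 0.1783]
ee_rot: [-0.0, 1.0, 0.013, -0.0]
contact_force: [-0.3, -0.2, -2.6]
gripper_width: 0.694
grasp_force: 39.8
```

Run:
```python
from h import *
ims=[get_image("scene"),get_image("top"),get_image("wrist")]
cv2.imwrite("pics/w5.png",ims[2]["img"][:,:,::-1]); cv2.imwrite("pics/s5.png",ims[0]["img"][:,:,::-1])
s=state();p=s["eef_pos"]
# far lid edge of the held box in wrist view
m=mask(ims[2],"medium_box",(330,150),200);ys,xs=np.nonzero(m)
zl=p[2]-.0078+.034
for u in(-10,0,10):
    r=ys[(xs>318+u)&(xs<322+u)].min();print(ray(ims[2],(320+u,r-.5),zl)-p)
go((.5026+.0005,.1576,.0615,1.36,1))
```

```text
[0.07376813 0.00622743 0.0262    ]
[0.07385336 0.00283863 0.0262    ]
[ 0.0739386  -0.00055019  0.0262    ]
t 13.2 pos [0.5016 0.1584 0.1783] yaw 1.44 tilt 0.0 w 0.694 gf 39.8
(0.5031, 0.1576, 0.0615, 1.36) -> wz 0.0014  d(cm) 0.15 0.08 11.68
```

View pics/w5.png

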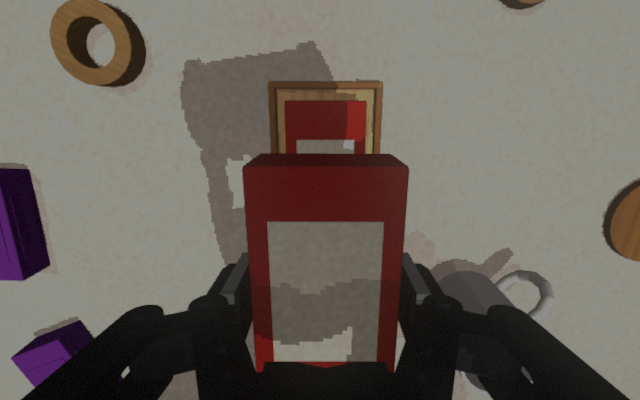

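Run:
```python
from h import *
im=get_image("wrist");p=state()["eef_pos"]
for v,z in((167,.0262),(154,-.0078)): print((ray(im,(324,v),p[2]+z)-p).round(4))
a=im["img"];print(a[148:175,300].tolist())
```

```text
[0.0511 0.0009 0.0262]
[ 0.051   0.001  -0.0078]
[[108, 103, 91], [108, 102, 91], [109, 103, 91], [109, 103, 91], [106, 97, 86], [84, 69, 59], [47, 13, 7], [52, 19, 16], [50, 18, 15], [50, 18, 17], [48, 13, 7], [51, 18, 14], [50, 19, 18], [48, 15, 12], [51, 17, 17], [52, 19, 18], [50, 15, 13], [52, 13, 9], [65, 18, 16], [71, 16, 12], [75, 21, 16], [77, 19, 16], [80, 24, 20], [80, 22, 18], [82, 23, 21], [80, 21, 19], [80, 22, 19]]
```

play_rows --moves '[0,0,0.001,0.17,0.08,4,5,0,0,0.001,0.17,0.08,8,5,0,0,0.001,0.17,0.08,10.3,5,0,0,0.001,0.17,0.08,11.2,5,0,0,0.001,0.17,0.08,11.6,5,0,0,0.001,0.17,0.08,11.8,5,0,0,0.001,0.17,0.08,11.8,5,0,0,0.001,0.17,0.08,11.8,5]'

```text
time: 14.05
eef_pos: [0.5043, 0.1571, 0.0614]
ee_rot: [-0.0, 1.0, 0.011, 0.001]
contact_force: [-0.2, 0.0, -1.6]
gripper_width: 0.695
grasp_force: 39.7
```

Run:
```python
from h import *
go((.5033,.1576,.0598,1.36,1))
```

```text
t 14.05 pos [0.5043 0.1571 0.0614] yaw 1.31 tilt 0.0011 w 0.695 gf 39.7
(0.5033, 0.1576, 0.0598, 1.36) -> wz -0.0009  d(cm) -0.10 -0.06 0.16
```

play_rows --moves '[0,0,-0.001,-0.1,-0.05,0.1,5,0,0,-0.001,-0.1,-0.05,0.2,5,0,0,-0.001,-0.1,-0.05,0.2,5,0,0,-0.001,-0.1,-0.05,0.2,5,0,0,-0.001,-0.1,-0.05,0.2,8.5,0,0,-0.001,-0.1,-0.05,0.2,8.5,0,0,-0.001,-0.1,-0.05,0.2,8.5,0,0,-0.001,-0.1,-0.05,0.2,8.5,0,0,-0.001,-0.1,-0.05,-2,8.5,0,0,-0.001,-0.1,-0.05,-6,8.5,0,0,-0.001,-0.1,-0.05,-10,8.5,0,0,-0.001,-0.1,-0.05,-15,8.5,0,0,-0.001,-0.1,-0.05,-18,8.5,0,0,-0.001,-0.1,-0.05,-18,8.5,0,0,-0.001,-0.1,-0.05,-18,8.5,0,0,-0.001,-0.1,-0.05,-18,8.5]'

```text
time: 15.65
eef_pos: [0.5017, 0.1572, 0.2387]
ee_rot: [0.0, 1.0, 0.012, -0.001]
contact_force: [0.5, -0.3, -0.4]
gripper_width: 0.995
grasp_force: 0.0
```

Run:
```python
from h import *
im=get_image("wrist");cv2.imwrite("pics/w6.png",im["img"][:,:,::-1])
go((.607,-.3636,.22,4.8))
```

```text
t 15.7 pos [0.5017 0.1573 0.2386] yaw 1.36 tilt 0.0017 w 0.997 gf 0.0
(0.607, -0.3636, 0.22, 4.8) -> wz -0.0600  d(cm) 9.29 52.32 1.86
```

View pics/w6.png

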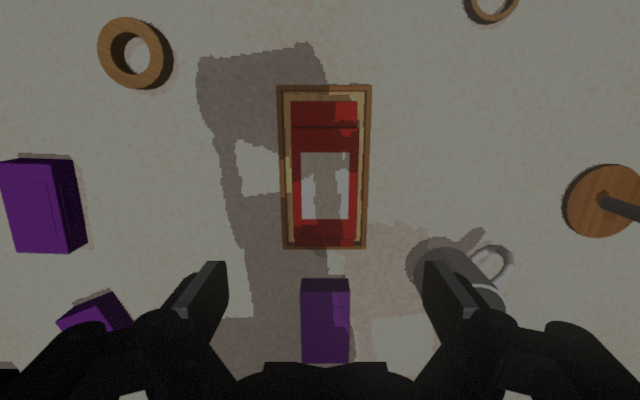

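The medium box sits on the large one. I check its centring numerically from the lid's edges.

Run:
```python
from h import *
im=get_image("wrist");a=im["img"].astype(int)
hsv=cv2.cvtColor(im["img"],cv2.COLOR_RGB2HSV);S=hsv[...,1]
print("colS",[(v,int(S[v,325]),int(a[v,325].sum())) for v in list(range(122,132))+list(range(148,156))+list(range(216,224))+list(range(240,252))])
print("rowS",[(u,int(S[138,u]),int(a[138,u].sum())) for u in list(range(286,298))+list(range(352,364))])
print("rowS185",[(u,int(S[185,u])) for u in list(range(296,306))+list(range(344,354))])
for uv in((325,127.5),(325,152),(325,219.5),(325,245.5)): print(uv,ray(im,uv,.086).round(4))
```

```text
colS [(122, 188, 117), (123, 188, 115), (124, 180, 115), (125, 179, 112), (126, 172, 86), (127, 165, 87), (128, 167, 96), (129, 211, 92), (130, 182, 113), (131, 180, 117), (148, 188, 114), (149, 177, 121), (150, 181, 111), (151, 159, 128), (152, 95, 195), (153, 43, 265), (154, 42, 273), (155, 45, 264), (216, 42, 272), (217, 39, 271), (218, 54, 254), (219, 118, 172), (220, 177, 116), (221, 162, 125), (222, 176, 116), (223, 166, 120), (240, 167, 108), (241, 163, 109), (242, 166, 110), (243, 169, 119), (244, 168, 121), (245, 167, 115), (246, 154, 120), (247, 130, 126), (248, 119, 132), (249, 84, 153), (250, 41, 206), (251, 38, 203)]
rowS [(286, 122, 212), (287, 118, 224), (288, 118, 221), (289, 129, 223), (290, 127, 186), (291, 157, 133), (292, 200, 105), (293, 183, 115), (294, 183, 114), (295, 193, 109), (296, 182, 114), (297, 196, 105), (352, 175, 126), (353, 171, 125), (354, 174, 124), (355, 165, 132), (356, 161, 130), (357, 161, 129), (358, 161, 125), (359, 105, 268), (360, 92, 322), (361, 94, 321), (362, 94, 319), (363, 99, 238)]
rowS185 [(296, 187), (297, 194), (298, 204), (299, 184), (300, 193), (301, 25), (302, 4), (303, 4), (304, 2), (305, 2), (344, 2), (345, 2), (346, 6), (347, 8), (348, 50), (349, 138), (350, 185), (351, 187), (352, 187), (353, 185)]
(325, 127.5) [0.5551 0.1575 0.086 ]
(325, 152) [0.5338 0.157  0.086 ]
(325, 219.5) [0.4703 0.1555 0.086 ]
(325, 245.5) [0.4437 0.1548 0.086 ]
```

play_rows --moves '[0,0,-0.06,0.9,5,1,8.5,0,0,-0.06,1.8,10,1.9,8.5,0,0,-0.06,2.7,15,1.9,8.5,0,0,-0.06,3.6,20,1.9,8.5,0,0,-0.06,4.5,25,1.9,8.5,0,0,-0.06,5.4,30,1.9,8.5,0,0,-0.06,6.3,35,1.9,8.5,0,0,-0.06,7.2,40,1.9,8.5,0,0,-0.06,8,45,1.9,8.5,0,0,-0.06,9,50,1.9,8.5,0,0,-0.06,9.3,52.3,1.9,8.5,0,0,-0.06,9.3,52.3,1.9,8.5,0,0,-0.06,9.3,52.3,1.9,8.5,0,0,-0.06,9.3,52.3,1.9,8.5,0,0,-0.06,9.3,52.3,1.9,8.5,0,0,-0.06,9.3,52.3,1.9,8.5]'

```text
time: 17.35
eef_pos: [0.6083, -0.362, 0.2218]
ee_rot: [0.0, 0.999, 0.043, 0.0]
contact_force: [0.8, -0.5, 0.1]
gripper_width: 0.996
grasp_force: 0.0
```

Run:
```python
from h import *
im=get_image("wrist");cv2.imwrite("pics/w7.png",im["img"][:,:,::-1])
x,f=fit([im],"small_box",(.607,-.3636,.08),r=80);print("box",x,np.degrees(x[2]),f)
go((x[0],x[1],.0,np.degrees(x[2])))
```

```text
box [ 0.60571446 -0.36445749  0.06673303] 3.823521154070408 0.05898838617102372
t 17.4 pos [ 0.6082 -0.3622  0.2219] yaw 4.88 tilt 0.0003 w 0.993 gf 0.0
(np.float64(0.6057144637592914), np.float64(-0.36445748732318695), 0.0, np.float64(3.823521154070408)) -> wz 0.0184  d(cm) -0.27 0.20 22.19
```

View pics/w7.png

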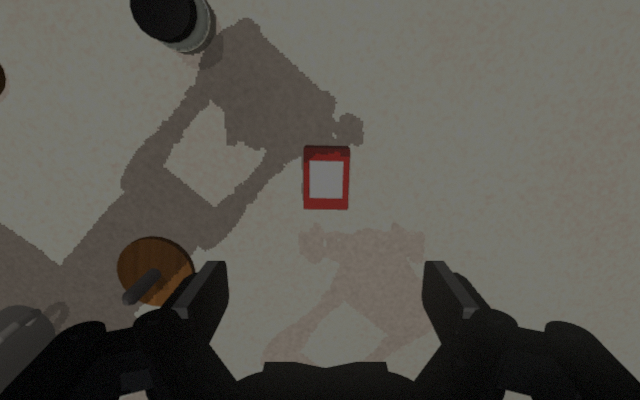

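Run:
```python
from h import *
im=get_image("wrist");m=mask(im,"small_box",proj(im,[.606,-.364,0]),80);ys,xs=np.nonzero(m);print(xs.min(),xs.max(),ys.min(),ys.max())
c=[.60571446,-.36445749];a=.0667
P=M["small_box"]@np.array([[np.cos(a),np.sin(a),0],[-np.sin(a),np.cos(a),0],[0,0,1]])+[*c,0]
print(np.array([proj(im,q) for q in P]).round(1).tolist())
```

```text
303 348 146 208
[[346.2, 203.9], [347.6, 210.3], [304.4, 203.2], [303.1, 209.5], [348.4, 146.0], [350.0, 148.7], [304.4, 145.2], [303.0, 147.9]]
```

play_rows --moves '[0,0,0.016,-0.25,0.2,5,8.5,0,0,0.016,-0.25,0.2,10,8.5,0,0,0.016,-0.25,0.2,14,8.5,0,0,0.016,-0.25,0.2,18,8.5,0,0,0.016,-0.25,0.2,21,8.5,0,0,0.016,-0.25,0.2,22,8.5,0,0,0.016,-0.25,0.2,22,8.5,0,0,0.016,-0.25,0.2,22,8.5,0,0,0.016,-0.25,0.2,22,4,0,0,0.016,-0.25,0.2,22,4,0,0,0.016,-0.25,0.2,22,4,0,0,0.016,-0.25,0.2,22,4,0,0,0.016,-0.25,0.2,22,4,0,0,0.016,-0.25,0.2,22,4,0,0,0.016,-0.25,0.2,22,4,0,0,0.016,-0.25,0.2,22,4,0,0,0.016,-0.25,0.2,22,4,0,0,0.016,-0.25,0.2,22,4,0,0,0.016,-0.25,0.2,22,4]' --grip_force 30

```text
time: 19.35
eef_pos: [0.6063, -0.3658, 0.003]
ee_rot: [0.001, 0.999, 0.034, 0.001]
contact_force: [-0.6, 0.6, 6.2]
gripper_width: 0.554
grasp_force: 32.6
```

Run:
```python
from h import *
go((.5022,.157,.2,1.36,1))
```

```text
t 19.35 pos [ 0.6063 -0.3658  0.003 ] yaw 3.88 tilt 0.0011 w 0.554 gf 32.6
(0.5022, 0.157, 0.2, 1.36) -> wz 0.0440  d(cm) -6.84 -52.87 -19.70
```

play_rows --moves '[0,0,0,0,0,-2,4,0,0,0,0,0,-6,4,0,0,0,0,0,-11,4,0,0,0,0,0,-15,4,0,0,0,0,0,-19.7,4,0,0,0.044,-0.6,-5,-19.7,4,0,0,0.044,-1.3,-10,-19.7,4,0,0,0.044,-1.9,-15,-19.7,4,0,0,0.044,-2.6,-20,-19.7,4,0,0,0.044,-3.2,-25,-19.7,4,0,0,0.044,-3.9,-30,-19.7,4,0,0,0.044,-4.5,-35,-19.7,4,0,0,0.044,-5.2,-40,-19.7,4,0,0,0.044,-5.8,-45,-19.7,4,0,0,0.044,-6.5,-50,-19.7,4,0,0,0.044,-6.8,-52.9,-19.7,4,0,0,0.044,-6.8,-52.9,-19.7,4,0,0,0.044,-6.8,-52.9,-19.7,4,0,0,0.044,-6.8,-52.9,-19.7,4,0,0,0.044,-6.8,-52.9,-19.7,4]'

```text
time: 21.35
eef_pos: [0.5023, 0.1565, 0.1982]
ee_rot: [0.0, 1.0, 0.011, -0.0]
contact_force: [0.5, 0.2, -1.9]
gripper_width: 0.556
grasp_force: 31.8
```

Run:
```python
from h import *
im=get_image("wrist");cv2.imwrite("pics/w8.png",im["img"][:,:,::-1])
p=state()["eef_pos"];S=cv2.cvtColor(im["img"],cv2.COLOR_RGB2HSV)[...,1]
print([(v,int(S[v,312]),int(im["img"][v,312].astype(int).sum())) for v in range(170,260,2)])
go((.5025,.157,.091,1.36,1))
```

```text
[(170, 45, 298), (172, 39, 291), (174, 39, 290), (176, 42, 288), (178, 44, 287), (180, 39, 291), (182, 41, 298), (184, 42, 304), (186, 41, 298), (188, 39, 295), (190, 44, 290), (192, 39, 295), (194, 42, 299), (196, 66, 209), (198, 154, 89), (200, 170, 83), (202, 165, 87), (204, 157, 83), (206, 194, 72), (208, 161, 91), (210, 165, 91), (212, 193, 104), (214, 200, 100), (216, 199, 109), (218, 183, 117), (220, 192, 115), (222, 182, 119), (224, 205, 106), (226, 195, 109), (228, 187, 112), (230, 199, 108), (232, 189, 114), (234, 195, 112), (236, 189, 114), (238, 186, 120), (240, 189, 116), (242, 178, 123), (244, 41, 258), (246, 43, 298), (248, 44, 301), (250, 40, 301), (252, 42, 290), (254, 41, 295), (256, 44, 293), (258, 38, 303)]
t 21.4 pos [0.5023 0.1565 0.1982] yaw 1.25 tilt 0.0001 w 0.552 gf 31.8
(0.5025, 0.157, 0.091, 1.36) -> wz -0.0019  d(cm) 0.02 -0.05 10.72
```

View pics/w8.png

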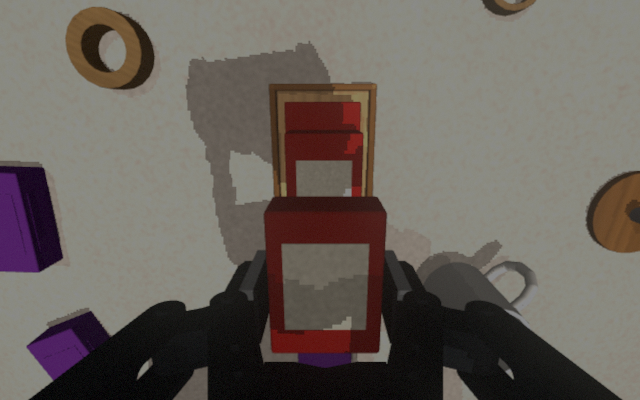

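Run:
```python
from h import *
im=get_image("wrist");p=state()["eef_pos"]
for uv,z in(((325,210.8),.021),((325,352),.021),((325,196.5),-.003),((282,290),.021),((369,290),.021)): print((ray(im,uv,p[2]+z)-p).round(4))
```

```text
[ 0.0331 -0.0003  0.021 ]
[-0.0329 -0.0017  0.021 ]
[ 0.0324 -0.0003 -0.003 ]
[-0.002  0.017  0.021]
[-0.0013 -0.0195  0.021 ]
```

play_rows --moves '[0,0,-0.002,0.02,-0.1,4,4,0,0,-0.002,0.02,-0.1,8,4,0,0,-0.002,0.02,-0.1,10,4,0,0,-0.002,0.02,-0.1,10.6,4,0,0,-0.002,0.02,-0.1,10.8,4,0,0,-0.002,0.02,-0.1,10.8,4,0,0,-0.002,0.02,-0.1,10.8,4]'

```text
time: 22.15
eef_pos: [0.5031, 0.1588, 0.0916]
ee_rot: [-0.0, 1.0, 0.013, 0.001]
contact_force: [0.1, 0.5, -1.5]
gripper_width: 0.553
grasp_force: 31.8
```

Run:
```python
from h import *
go((.5024,.1576,.089,1.36,1))
```

```text
t 22.15 pos [0.5031 0.1588 0.0916] yaw 1.47 tilt 0.0013 w 0.553 gf 31.8
(0.5024, 0.1576, 0.089, 1.36) -> wz 0.0019  d(cm) -0.07 0.12 0.26
```

play_rows --moves '[0,0,0.002,-0.07,0.1,0.15,4,0,0,0.002,-0.07,0.1,0.25,4,0,0,0.002,-0.07,0.1,0.25,4,0,0,0.002,-0.07,0.1,0.25,4,0,0,0.002,-0.07,0.1,0.25,4,0,0,0.002,-0.07,0.1,0.25,8.5,0,0,0.002,-0.07,0.1,0.25,8.5,0,0,0.002,-0.07,0.1,0.25,8.5,0,0,0.002,-0.07,0.1,0.25,8.5,0,0,0.002,-0.07,0.1,0.25,8.5,0,0,0.002,-0.07,0.1,-2,8.5,0,0,0.002,-0.07,0.1,-6,8.5,0,0,0.002,-0.07,0.1,-10,8.5,0,0,0.002,-0.07,0.1,-15,8.5,0,0,0.002,-0.07,0.1,-15,8.5,0,0,0.002,-0.07,0.1,-15,8.5]'

```text
time: 23.75
eef_pos: [0.5019, 0.1578, 0.2413]
ee_rot: [-0.0, 1.0, 0.012, 0.001]
contact_force: [0.8, 0.5, -0.4]
gripper_width: 0.998
grasp_force: 0.0
```

Run:
```python
from h import *
im=get_image("wrist");cv2.imwrite("pics/w9.png",im["img"][:,:,::-1])
go((.620,.3515,.2,1.3),(.683,-.003,.2,1.3))
```

```text
t 23.8 pos [0.5011 0.1577 0.2398] yaw 1.37 tilt 0.0002 w 0.998 gf 0.0
(0.62, 0.3515, 0.2, 1.3) -> wz 0.0012  d(cm) 12.35 -19.09 3.98
(0.683, -0.003, 0.2, 1.3) -> wz 0.0012  d(cm) 17.80 16.50 3.98
```

View pics/w9.png

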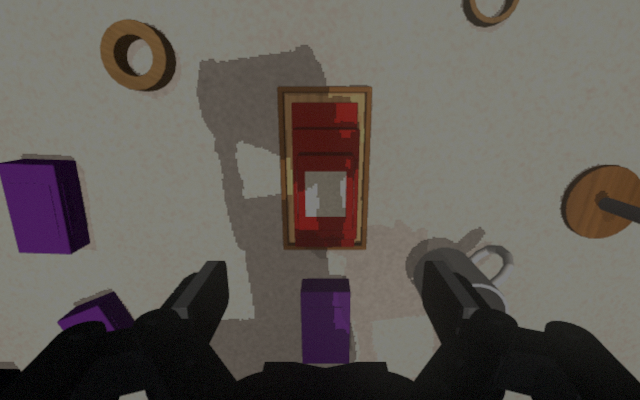

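The stack looks square. Now the large roll.

play_rows --moves '[0,0,0,2.5,-4,1,8.5,0,0,0,5,-8,2,8.5,0,0,0,7.5,-12,3,8.5,0,0,0,10,-16,4,8.5,0,0,0,12.3,-19.1,4,8.5,0,0,0,12.3,-19.1,4,8.5,0,0,0,12.3,-19.1,4,8.5,0,0,0,12.3,-19.1,4,8.5,0,0,0,12.3,-19.1,4,8.5]'

```text
time: 24.7
eef_pos: [0.6196, 0.3505, 0.2007]
ee_rot: [0.0, 1.0, 0.011, -0.0]
contact_force: [0.3, 0.7, 0.5]
gripper_width: 0.994
grasp_force: 0.0
```

Run:
```python
from h import *
im=get_image("wrist");cv2.imwrite("pics/w10.png",im["img"][:,:,::-1])
m=mask(im,"large_roll",proj(im,[.62,.3515,.01]),60);ys,xs=np.nonzero(m);print(xs.min(),xs.max(),ys.min(),ys.max())
x,f=fit([im],"large_roll",(.62,.3515),r=60,yaw=False);print(x,f)
for c in ("wrist",):
  for q in landmark_of(c,"large_roll")[:2]: print(q["p"],toW(im,q["centre"]).round(4))
go((x[0],x[1],.002,1.3))
```

```text
291 356 148 215
[0.61774474 0.35118986 0.02870937] 0.020542484586492805
0.69 [ 6.198e-01  3.528e-01 -3.000e-04]
t 24.8 pos [0.6198 0.3507 0.2011] yaw 1.3 tilt 0.0003 w 0.997 gf 0.0
(np.float64(0.6177447431885812), np.float64(0.3511898550247763), 0.002, 1.3) -> wz 0.0001  d(cm) -0.20 -0.06 19.91
```

play_rows --moves '[0,0,0,-0.15,-0.06,5,8.5,0,0,0,-0.15,-0.06,10,8.5,0,0,0,-0.15,-0.06,14,8.5,0,0,0,-0.15,-0.06,17,8.5,0,0,0,-0.15,-0.06,19,8.5,0,0,0,-0.15,-0.06,19.8,8.5,0,0,0,-0.15,-0.06,19.8,8.5,0,0,0,-0.15,-0.06,19.8,8.5,0,0,0,-0.15,-0.06,19.8,5,0,0,0,-0.15,-0.06,19.8,5,0,0,0,-0.15,-0.06,19.8,5,0,0,0,-0.15,-0.06,19.8,5,0,0,0,-0.15,-0.06,19.8,5,0,0,0,-0.15,-0.06,19.8,5,0,0,0,-0.15,-0.06,19.8,5,0,0,0,-0.15,-0.06,19.8,5]' --grip_force 30

```text
time: 26.4
eef_pos: [0.6194, 0.3526, 0.0046]
ee_rot: [-0.001, 1.0, 0.012, 0.002]
contact_force: [-0.8, -0.9, 5.2]
gripper_width: 0.762
grasp_force: 33.2
```

Run:
```python
from h import *
go((.4737,-.1715,.18,1.3))
```

```text
t 26.4 pos [0.6194 0.3526 0.0046] yaw 1.37 tilt 0.0017 w 0.762 gf 33.2
(0.4737, -0.1715, 0.18, 1.3) -> wz 0.0012  d(cm) -15.82 52.05 -17.54
```

play_rows --moves '[0,0,0,0,0,-2,5,0,0,0,0,0,-6,5,0,0,0,0,0,-11,5,0,0,0,0,0,-15,5,0,0,0,0,0,-17.5,5,0,0,0,-1.5,4.5,-17.5,5,0,0,0,-3,9,-17.5,5,0,0,0,-4.5,14,-17.5,5,0,0,0,-6,19,-17.5,5,0,0,0,-7.5,24,-17.5,5,0,0,0,-9,29,-17.5,5,0,0,0,-10.5,34,-17.5,5,0,0,0,-12,39,-17.5,5,0,0,0,-13.5,44,-17.5,5,0,0,0,-15,49,-17.5,5,0,0,0,-15.8,52.05,-17.5,5,0,0,0,-15.8,52.05,-17.5,5,0,0,0,-15.8,52.05,-17.5,5,0,0,0,-15.8,52.05,-17.5,5,0,0,0,-15.8,52.05,-17.5,5]'

```text
time: 28.4
eef_pos: [0.4732, -0.1706, 0.1775]
ee_rot: [0.0, 1.0, 0.013, 0.0]
contact_force: [0.4, 0.4, -0.4]
gripper_width: 0.766
grasp_force: 33.6
```

Run:
```python
from h import *
im=get_image("wrist");s=get_image("scene");cv2.imwrite("pics/c10.png",np.vstack([cv2.resize(im["img"][150:400,170:490],(640,500)),])[:,:,::-1])
cv2.imwrite("pics/s10.png",s["img"][:,:,::-1])
go((.4737,-.1715,.095,1.3),(.4737,-.1715,.0145,1.3))
```

```text
t 28.5 pos [ 0.4732 -0.1707  0.1774] yaw 1.49 tilt 0.0001 w 0.759 gf 33.6
(0.4737, -0.1715, 0.095, 1.3) -> wz 0.0033  d(cm) 0.05 0.08 8.24
(0.4737, -0.1715, 0.0145, 1.3) -> wz 0.0033  d(cm) 0.05 0.08 16.29
```

View pics/c10.png

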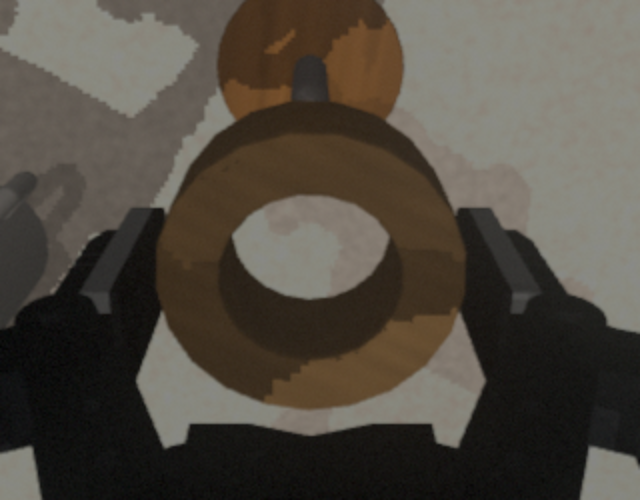

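The roll is held level and its hole is laterally in line with the spindle. Lower it.

play_rows --moves '[0,0,0.003,0.1,0.08,4,5,0,0,0.003,0.1,0.08,7,5,0,0,0.003,0.1,0.08,9,5,0,0,0.003,0.1,0.08,11,5,0,0,0.003,0.1,0.08,13,5,0,0,0.003,0.1,0.08,15,5,0,0,0.003,0.1,0.08,15.8,5,0,0,0.003,0.1,0.08,16.2,5,0,0,0.003,0.1,0.08,16.3,5,0,0,0.003,0.1,0.08,16.3,5,0,0,0.003,0.1,0.08,16.3,5]'

```text
time: 29.6
eef_pos: [0.4743, -0.173, 0.015]
ee_rot: [0.0, 1.0, 0.01, 0.001]
contact_force: [0.2, -0.0, -0.7]
gripper_width: 0.762
grasp_force: 33.7
```

Run:
```python
from h import *
print(state()["contact_force"].round(1));go((.4747,-.1715,.0145,1.3))
```

```text
[ 0.2 -0.  -0.7]
t 29.6 pos [ 0.4743 -0.173   0.015 ] yaw 1.2 tilt 0.0009 w 0.762 gf 33.7
(0.4747, -0.1715, 0.0145, 1.3) -> wz -0.0017  d(cm) 0.04 -0.15 0.05
```

play_rows --moves '[0,0,0,0,-0.12,0.05,5,0,0,0,0,-0.12,0.05,8.5,0,0,0,0,-0.12,0.05,8.5,0,0,0,0,-0.12,0.05,8.5,0,0,0,0,-0.12,0.05,8.5,0,0,0,0,-0.12,0.05,8.5,0,0,0,0,-0.12,-3,8.5,0,0,0,0,-0.12,-7,8.5,0,0,0,0,-0.12,-12,8.5,0,0,0,0,-0.12,-17,8.5,0,0,0,0,-0.12,-18.5,8.5,0,0,0,0,-0.12,-18.5,8.5,0,0,0,0,-0.12,-18.5,8.5]'

```text
time: 30.9
eef_pos: [0.4733, -0.1713, 0.1986]
ee_rot: [-0.0, 1.0, 0.01, -0.0]
contact_force: [-0.1, 0.1, -0.5]
gripper_width: 0.996
grasp_force: 0.0
```

Run:
```python
from h import *
im=get_image("wrist")
x,f=fit([im],"large_roll",(.4737,-.1715),z=.01,r=45,yaw=False);print("roll on stand approx",x,f)
go((.683,-.003,.2,1.3))
```

```text
roll on stand approx [ 0.48508392 -0.17026015 -0.21558942] 0.33938218481060367
t 30.95 pos [ 0.473  -0.1711  0.1978] yaw 1.19 tilt 0.0013 w 0.997 gf 0.0
(0.683, -0.003, 0.2, 1.3) -> wz -0.0019  d(cm) 21.35 -16.37 -0.22
```

play_rows --moves '[0,0,0,4,-3,-0.2,8.5,0,0,0,8,-6,-0.2,8.5,0,0,0,12,-9.2,-0.2,8.5,0,0,0,16,-12.3,-0.2,8.5,0,0,0,20,-15.3,-0.2,8.5,0,0,0,21.3,-16.4,-0.2,8.5,0,0,0,21.3,-16.4,-0.2,8.5,0,0,0,21.3,-16.4,-0.2,8.5,0,0,0,21.3,-16.4,-0.2,8.5]'

```text
time: 31.85
eef_pos: [0.6823, -0.0042, 0.2004]
ee_rot: [0.0, 1.0, 0.01, -0.001]
contact_force: [0.9, -0.5, -0.4]
gripper_width: 0.992
grasp_force: 0.0
```

Run:
```python
from h import *
im=get_image("wrist");cv2.imwrite("pics/w11.png",im["img"][:,:,::-1])
x,f=fit([im],"small_roll",(.683,-.003),r=50,yaw=False);print(x,f)
for q in landmark_of("wrist","small_roll")[:2]: print(q["p"],toW(im,q["centre"]).round(4))
go((x[0],x[1],.0,1.3))
```

```text
[ 0.68099151 -0.00349421  0.09695405] 0.036458668382116435
0.74 [ 0.6821 -0.0027  0.0033]
t 31.95 pos [ 0.6826 -0.0043  0.2013] yaw 1.1 tilt 0.0003 w 0.994 gf 0.0
(np.float64(0.6809915061410312), np.float64(-0.0034942079112162926), 0.0, 1.3) -> wz -0.0034  d(cm) -0.16 -0.09 20.13
```

play_rows --moves '[0,0,-0.003,-0.12,-0.09,5,8.5,0,0,-0.003,-0.12,-0.09,10,8.5,0,0,-0.003,-0.12,-0.09,14,8.5,0,0,-0.003,-0.12,-0.09,17,8.5,0,0,-0.003,-0.12,-0.09,19,8.5,0,0,-0.003,-0.12,-0.09,20,8.5,0,0,-0.003,-0.12,-0.09,20,8.5,0,0,-0.003,-0.12,-0.09,20,8.5,0,0,-0.003,-0.12,-0.09,20,4,0,0,-0.003,-0.12,-0.09,20,4,0,0,-0.003,-0.12,-0.09,20,4,0,0,-0.003,-0.12,-0.09,20,4,0,0,-0.003,-0.12,-0.09,20,4,0,0,-0.003,-0.12,-0.09,20,4,0,0,-0.003,-0.12,-0.09,20,4,0,0,-0.003,-0.12,-0.09,20,4,0,0,-0.003,-0.12,-0.09,20,4,0,0,-0.003,-0.12,-0.09,20,4]' --grip_force 25

```text
time: 33.75
eef_pos: [0.6827, -0.0023, 0.0029]
ee_rot: [0.0, 1.0, 0.012, 0.001]
contact_force: [-1.9, -0.2, 5.5]
gripper_width: 0.581
grasp_force: 25.4
```

Run:
```python
from h import *
go((.474,-.1715,.18,1.3))
```

```text
t 33.75 pos [ 0.6827 -0.0023  0.0029] yaw 1.37 tilt 0.001 w 0.581 gf 25.4
(0.474, -0.1715, 0.18, 1.3) -> wz 0.0012  d(cm) -21.27 16.41 -17.71
```

play_rows --moves '[0,0,0,0,0,-2,4,0,0,0,0,0,-6,4,0,0,0,0,0,-11,4,0,0,0,0,0,-15,4,0,0,0,0,0,-17.7,4,0,0,0,-4,3,-17.7,4,0,0,0,-8,6,-17.7,4,0,0,0,-12,9.2,-17.7,4,0,0,0,-16,12.3,-17.7,4,0,0,0,-20,15.3,-17.7,4,0,0,0,-21.2,16.4,-17.7,4,0,0,0,-21.2,16.4,-17.7,4,0,0,0,-21.2,16.4,-17.7,4,0,0,0,-21.2,16.4,-17.7,4,0,0,0,-21.2,16.4,-17.7,4]'

```text
time: 35.25
eef_pos: [0.4749, -0.1704, 0.1782]
ee_rot: [-0.0, 1.0, 0.013, 0.0]
contact_force: [-0.3, -0.1, -0.3]
gripper_width: 0.582
grasp_force: 26.1
```

Run:
```python
from h import *
im=get_image("wrist");s=get_image("scene");p=proj(s,[.474,-.172,.08]).astype(int)
a=cv2.resize(im["img"][130:390,190:450],(400,400));b=cv2.resize(s["img"][p[1]-50:p[1]+50,p[0]-50:p[0]+50],(400,400))
cv2.imwrite("pics/c12.png",np.hstack([a,b])[:,:,::-1])
go((.475,-.1715,.039,1.3))
```

```text
t 35.35 pos [ 0.4746 -0.1706  0.1781] yaw 1.45 tilt 0.0001 w 0.579 gf 26.1
(0.475, -0.1715, 0.039, 1.3) -> wz 0.0025  d(cm) 0.04 0.09 13.91
```

View pics/c12.png

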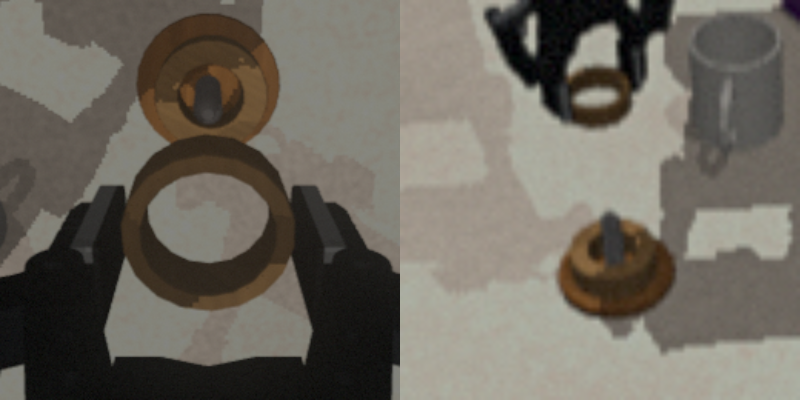

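The large roll is flat on the spindle and the small one is held level above it. Lower it.

play_rows --moves '[0,0,0.002,0.06,0.09,4,4,0,0,0.002,0.06,0.09,7,4,0,0,0.002,0.06,0.09,9,4,0,0,0.002,0.06,0.09,11,4,0,0,0.002,0.06,0.09,12.5,4,0,0,0.002,0.06,0.09,13.4,4,0,0,0.002,0.06,0.09,13.8,4,0,0,0.002,0.06,0.09,14,4,0,0,0.002,0.06,0.09,14,4,0,0,0.002,0.06,0.09,14,4]'

```text
time: 36.35
eef_pos: [0.4751, -0.1723, 0.0389]
ee_rot: [0.0, 1.0, 0.011, 0.001]
contact_force: [0.4, 0.2, -0.1]
gripper_width: 0.576
grasp_force: 26.1
```

Run:
```python
from h import *
go((.475,-.1715,.0379,1.3))
```

```text
t 36.35 pos [ 0.4751 -0.1723  0.0389] yaw 1.25 tilt 0.0007 w 0.576 gf 26.1
(0.475, -0.1715, 0.0379, 1.3) -> wz -0.0008  d(cm) -0.01 -0.08 0.10
```

play_rows --moves '[0,0,0,0,-0.05,0.1,4,0,0,0,0,-0.05,0.1,4,0,0,0,0,-0.05,0.1,8.5,0,0,0,0,-0.05,0.1,8.5,0,0,0,0,-0.05,0.1,8.5,0,0,0,0,-0.05,0.1,8.5,0,0,0,0,-0.05,0.1,8.5,0,0,0,0,-0.05,0.1,8.5,0,0,0,0,-0.05,-3,8.5,0,0,0,0,-0.05,-7,8.5,0,0,0,0,-0.05,-12,8.5,0,0,0,0,-0.05,-17,8.5,0,0,0,-4,-0.05,-20,8.5,0,0,0,-8,3,-20,8.5,0,0,0,-10,7,-20,8.5,0,0,0,-10,10,-20,8.5,0,0,0,-10,10,-20,8.5,0,0,0,-10,10,-20,8.5]'

```text
time: 38.15
eef_pos: [0.3766, -0.2743, 0.238]
ee_rot: [-0.0, 1.0, 0.01, -0.0]
contact_force: [0.4, 0.3, 0.2]
gripper_width: 0.993
grasp_force: 0.0
```

Run:
```python
from h import *
im=get_image("scene");t=get_image("top")
f=lambda a,P,w:cv2.resize(a["img"][int(P[1])-w:int(P[1])+w,int(P[0])-w:int(P[0])+w],(400,300),interpolation=cv2.INTER_CUBIC)
Q=[(.474,-.172,.04),(.503,.158,.06)]
cv2.imwrite("pics/fin.png",np.vstack([np.hstack([f(a,proj(a,q),w) for q,w in zip(Q,(35,45))]) for a in(im,t)])[:,:,::-1])
go()
for n in("mug","stapler","jar"):print(n,[(round(r["p"],2),toW(t,r["centre"]).round(3).tolist()) for r in landmark_of("top",n)[:1]])
```

```text
t 38.25 pos [ 0.3769 -0.2733  0.2381] yaw 1.29 tilt 0.0004 w 0.998 gf 0.0
mug []
stapler [(0.7, [0.764, 0.207, -0.003])]
jar [(0.7, [0.746, -0.215, 0.002])]
```

View pics/fin.png

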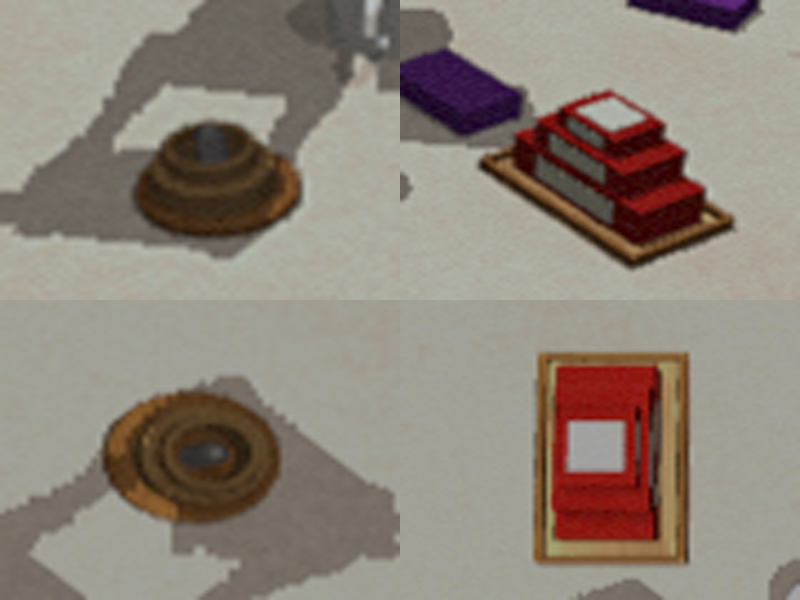

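Both stacks are right: the boxes step squarely in the tray and both rolls lie flat on the spindle.

```bash
python3 -c "
from station import *
print(finish_job())"
```

```text
the job is handed in; nothing more can be done
None
```

I handed the job in at about 38 s: the three red boxes are stacked squarely in the tray, largest to smallest, and both tape rolls lie flat on the spindle with the large one below; the final check found the stapler and jar in place but missed the mug, which the arm never went near.

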